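# Load the V-rack and the nest for a measuring run

## Task

Load the fixtures for the next measuring run: lay every stepped shaft that is there in a V-groove of its own, slim end towards the end stop, and push it along the groove under the strap until its end touches the stop. In the nest, stack the flanged bush (flange down), then the plain bush, then the thin disc, flat and centred on one another. When everything is loaded press the start button fully down and let it go; leave the loaded parts in place and the other things alone.

Things in the scene. Friction and masses are not known exactly. Their poses are not given: they have to be found in the camera images.
- shaft_1_mid (a point): steel stepped shaft, 110 mm long, 0.14 kg, may be absent. Point: on its axis, half-way along (near the centre of mass), 10 mm up as it lies. y: along the shaft to the slim end. 20 mm diameter from +30 to -20 mm along y, 11 mm slim journal from +30 to +55, thicker 14.4 mm journal from -20 to -55
- shaft_1_slim_end (a point): centre of the slim end's face of shaft 1, on its axis, 55 mm from its middle point
- shaft_2_mid (a point): steel stepped shaft, 110 mm long, 0.14 kg, may be absent. Point: on its axis, half-way along (near the centre of mass), 10 mm up as it lies. y: along the shaft to the slim end. 20 mm diameter from +30 to -20 mm along y, 11 mm slim journal from +30 to +55, thicker 14.4 mm journal from -20 to -55
- shaft_2_slim_end (a point): centre of the slim end's face of shaft 2, on its axis, 55 mm from its middle point
- shaft_3_mid (a point): steel stepped shaft, 110 mm long, 0.14 kg, may be absent. Point: on its axis, half-way along (near the centre of mass), 10 mm up as it lies. y: along the shaft to the slim end. 20 mm diameter from +30 to -20 mm along y, 11 mm slim journal from +30 to +55, thicker 14.4 mm journal from -20 to -55
- shaft_3_slim_end (a point): centre of the slim end's face of shaft 3, on its axis, 55 mm from its middle point
- v_rack: fixed steel rack, 130 (x) x 144 (y) mm; origin under its centre. Three V-grooves along x, 50 mm apart, end 118 mm before the stop wall (28 mm high, far end). Each is cut in a land 18.8 mm wide, its top 10.8 mm above the granite, rack surface beside it 7 mm. A strap bridges the grooves 10 to 26 mm before the stop, 29.5 to 35.5 mm above the granite
- groove_1 (a point): V-groove 1 of the rack (right): where a shaft's slim end face has its centre when home, on the stop's face, 16.1 mm above the granite (a seated shaft's axis is 5.3 mm above the land). x: along the groove into the stop, y: left. The strap is in the way from above: lay a shaft 30 mm or more short of home, then push
- groove_2 (a point): V-groove 2 of the rack (middle): where a shaft's slim end face has its centre when home, on the stop's face, 16.1 mm above the granite (a seated shaft's axis is 5.3 mm above the land). x: along the groove into the stop, y: left. The strap is in the way from above: lay a shaft 30 mm or more short of home, then push
- groove_3 (a point): V-groove 3 of the rack (left): where a shaft's slim end face has its centre when home, on the stop's face, 16.1 mm above the granite (a seated shaft's axis is 5.3 mm above the land). x: along the groove into the stop, y: left. The strap is in the way from above: lay a shaft 30 mm or more short of home, then push
- nest_floor (a point): centre of the nest's floor, 10 mm above the granite: fixed aluminium plate 76 x 76 mm with four posts (10 mm diameter, 14 mm high) at 21.8 mm either way in x and y; a 48 mm flange fits between them with 1.8 mm all round. Fingers that close along the nest's x or y pass through the 33 mm gaps between the posts
- flanged_bush_mid (a point): body of the stack: turned steel bush, 18 mm high, 40 mm diameter, with a 48 mm flange, 4 mm thick, at its foot; stands flange down. Point: its centre, 9 mm above its foot; z: along its axis, away from the flange
- plain_bush_mid (a point): spacer of the stack: plain turned bush, 36 mm diameter, 12 mm high, lying flat, either face up. Point: its centre; z: its axis
- thin_disc_mid (a point): top of the stack: thin round disc with a hole, 32 mm diameter, 8 mm high, lying flat, either face up. Point: its centre; z: its axis
- start_button_top (a point): centre of the top of the round black start button, 24 mm diameter, on a grey box 50 x 50 x 30 mm fixed on the granite; 52 mm above the granite when released; press straight down
- start_button (a joint): travel of the start button in m: 0 released, 0.006 fully down, which takes 4 N; it springs back
- under_beam (a point): only a reference point on the granite (nothing to see there), under the near end of the fixed measuring machine's beam, which hangs over the granite along x, from x = 0.36 m onward, between y = 0.32 and 0.47 m, underside 0.54 m above the granite; the start pose of an arm may be to the left of it, so pass in front of the beam (nearer the base) or under it
- v_block: hardened steel V-block, 45 x 44 x 35 mm, bystander behind the rack, to be left alone; origin at the centre of its underside
- milled_block: upright aluminium block with two bores, 50 x 16 x 40 mm, bystander behind the rack, to be left alone; origin at the centre of its underside
- sticky_notes: pad of sticky notes, 50 x 50 x 9 mm, bystander behind the rack, to be left alone; origin at the centre of its underside
Not all that is in view belongs to the job. Leave any green look-alike of the part that bears plain_bush_mid alone.

How it is judged:
On the way, in this order (a step that is already met when the one before it is completed fails the run):
1. all shafts are home in their grooves and the stack is complete in the nest (((x of shaft_1_slim_end in the frame of groove_1 between -0.002 and 0.003 m and y of shaft_1_mid in the frame of groove_1 between -0.0025 and 0.0025 m and z of shaft_1_mid in the frame of groove_1 between -0.0025 and 0.0025 m and y of shaft_1_slim_end in the frame of groove_1 between -0.0025 and 0.0025 m and z of shaft_1_slim_end in the frame of groove_1 between -0.0025 and 0.0025 m) or (x of shaft_1_slim_end in the frame of groove_2 between -0.002 and 0.003 m and y of shaft_1_mid in the frame of groove_2 between -0.0025 and 0.0025 m and z of shaft_1_mid in the frame of groove_2 between -0.0025 and 0.0025 m and y of shaft_1_slim_end in the frame of groove_2 between -0.0025 and 0.0025 m and z of shaft_1_slim_end in the frame of groove_2 between -0.0025 and 0.0025 m) or (x of shaft_1_slim_end in the frame of groove_3 between -0.002 and 0.003 m and y of shaft_1_mid in the frame of groove_3 between -0.0025 and 0.0025 m and z of shaft_1_mid in the frame of groove_3 between -0.0025 and 0.0025 m and y of shaft_1_slim_end in the frame of groove_3 between -0.0025 and 0.0025 m and z of shaft_1_slim_end in the frame of groove_3 between -0.0025 and 0.0025 m)) and ((x of shaft_2_slim_end in the frame of groove_1 between -0.002 and 0.003 m and y of shaft_2_mid in the frame of groove_1 between -0.0025 and 0.0025 m and z of shaft_2_mid in the frame of groove_1 between -0.0025 and 0.0025 m and y of shaft_2_slim_end in the frame of groove_1 between -0.0025 and 0.0025 m and z of shaft_2_slim_end in the frame of groove_1 between -0.0025 and 0.0025 m) or (x of shaft_2_slim_end in the frame of groove_2 between -0.002 and 0.003 m and y of shaft_2_mid in the frame of groove_2 between -0.0025 and 0.0025 m and z of shaft_2_mid in the frame of groove_2 between -0.0025 and 0.0025 m and y of shaft_2_slim_end in the frame of groove_2 between -0.0025 and 0.0025 m and z of shaft_2_slim_end in the frame of groove_2 between -0.0025 and 0.0025 m) or (x of shaft_2_slim_end in the frame of groove_3 between -0.002 and 0.003 m and y of shaft_2_mid in the frame of groove_3 between -0.0025 and 0.0025 m and z of shaft_2_mid in the frame of groove_3 between -0.0025 and 0.0025 m and y of shaft_2_slim_end in the frame of groove_3 between -0.0025 and 0.0025 m and z of shaft_2_slim_end in the frame of groove_3 between -0.0025 and 0.0025 m)) and ((x of shaft_3_slim_end in the frame of groove_1 between -0.002 and 0.003 m and y of shaft_3_mid in the frame of groove_1 between -0.0025 and 0.0025 m and z of shaft_3_mid in the frame of groove_1 between -0.0025 and 0.0025 m and y of shaft_3_slim_end in the frame of groove_1 between -0.0025 and 0.0025 m and z of shaft_3_slim_end in the frame of groove_1 between -0.0025 and 0.0025 m) or (x of shaft_3_slim_end in the frame of groove_2 between -0.002 and 0.003 m and y of shaft_3_mid in the frame of groove_2 between -0.0025 and 0.0025 m and z of shaft_3_mid in the frame of groove_2 between -0.0025 and 0.0025 m and y of shaft_3_slim_end in the frame of groove_2 between -0.0025 and 0.0025 m and z of shaft_3_slim_end in the frame of groove_2 between -0.0025 and 0.0025 m) or (x of shaft_3_slim_end in the frame of groove_3 between -0.002 and 0.003 m and y of shaft_3_mid in the frame of groove_3 between -0.0025 and 0.0025 m and z of shaft_3_mid in the frame of groove_3 between -0.0025 and 0.0025 m and y of shaft_3_slim_end in the frame of groove_3 between -0.0025 and 0.0025 m and z of shaft_3_slim_end in the frame of groove_3 between -0.0025 and 0.0025 m)) and horizontal distance between flanged_bush_mid and nest_floor below 0.004 m and z of flanged_bush_mid in the frame of nest_floor between 0.007 and 0.011 m and angle between the z axis of each of flanged_bush_mid, plain_bush_mid, thin_disc_mid and the z axis of nest_floor, either way round below 0.08 rad and angle between flanged_bush_mid's own z axis and vertical below 0.1 rad and horizontal distance between each of plain_bush_mid, thin_disc_mid and nest_floor below 0.005 m and z of plain_bush_mid in the frame of nest_floor between 0.022 and 0.026 m and z of thin_disc_mid in the frame of nest_floor between 0.032 and 0.036 m), for 0.2 s.
2. the start button is pressed fully down (value of joint start_button above 0.0045 m), for 0.05 s.
At the end, for the whole second after the job is handed in: Each shaft present lies in a groove (within 2.5 mm of its line), slim end within 2 mm of the stop; in the nest the flanged bush stands flange down within 4 mm of centre, plain bush flat on it, thin disc flat on that, each within 5 mm of centre; start button released (all of step 1 and value of joint start_button below 0.002 m); the robot touches nothing.
It fails at once if the v block is shoved more than 30 mm (distance of v_block from where it was at the start of the episode above 0.03 m).
It fails at once if the milled block is shoved more than 30 mm (distance of milled_block from where it was at the start of the episode above 0.03 m).
It fails at once if the sticky notes is shoved more than 30 mm (distance of sticky_notes from where it was at the start of the episode above 0.03 m).
Of shaft_1, shaft_2, shaft_3 only 2 to 3 are there at a start; the rules pass over those that are not, and their reading is None.
At some moment in a run one of shaft_1, shaft_2, shaft_3, flanged_bush, plain_bush, thin_disc may be knocked a few centimetres aside while the robot is not near it.
Once in a run the grip may slacken for a moment while it holds something.
It also fails if it takes over 208 s, if anything falls off the work surface, if the arm or the gripper's body presses on something with over 40 N, if the wrist force passes 120 N, or if a joint passes its speed limit or range.

## Robot

A 6-joint arm with a two-finger parallel gripper is mounted at the origin on a cart in front of the work surface, level with it; the furniture and walls round the work are solid. World frame = base frame: x ahead of the robot, y to its left, z up, the work surface at z = 0. Lengths are in m, angles in rad, forces in N, time in s.
With the tool pointing down it reaches from about 0.275 to 0.975 m from the base axis. Payload 8.4 kg.
Tool frame: the origin (TCP) lies at the very end of the fingers, on their centre line; the grasp point (between the pads) lies 19 mm behind it (arm.pinch_z is the distance from the TCP to the grasp point, in m); z points along the fingers, y is the line along which they close (so a half turn about z gives the same grasp; the last joint's range is limited). The gripper opens to 92 mm and grips with 3 to 60 N. Pads are 20 mm wide; open, the fingers measure 128 mm over their backs; the gripper's body (75 mm by 189 mm) begins 69 mm behind the grasp point.
Start: joints at [1.247, 0.353, 1.633, -0, 1.155, -0.002], TCP at [0.198, 0.593, 0.215] pointing down, gripper open.
Joint ranges: [-2.63, 2.63], [-0.92, 2.1], [0.06, 2.66], [-1.3, 4.44], [0, 2.69], [-3.02, 3.02]. Speed limits (rad/s): [2.22, 2.22, 2.79, 3.14, 3.14, 3.14].

## Interface

Orientations are given as a unit quaternion [w, x, y, z].
In Python, from plant import arm, imaging gives the robot as it stands. The module is installed in compiled form; this text tells all that it offers.
- The arm moves only by the shell command python3 -m crank 'ROWS' [OPENING] [FORCE]. ROWS is JSON, a list of rows, each a list of 2 entries, a list of its own where there are three numbers: the shift along the tool's x, y, z in mm, then the turn about the tool's z in degrees. A call has 1 to 8 rows; each row shifts and turns the commanded pose from where the row before left it, along the tool's axes as they then stand; what a row does not reach is not made up. A row lasts 1/8 s, in which the tool goes at most 62.5 mm and 10.7 degrees, less where a joint would pass 70% of its speed; a pose out of reach is approached as far as the arm can. A call is refused whole if a number of a shift passes 62.5 or a number of a turn 10.7, either way. A call with a gripper value outside its range is refused whole. OPENING is the closure, from -1 (fully open) to 1 (shut), so that 0 is half open, set as the call begins (- or left out, the last holds). The fingers move at their own pace and stop on an object; FORCE is the grip in N (left out, the last holds). Time passes only in rows, so rows that do not move let the fingers close. It gives the time, the measured TCP pose, the force, the opening and the grip force at its end, in the units of the state.
- arm.get_state(): the state, without advancing time (a new reading comes with each control period).
- imaging.read_camera(name): name is "scene" or "top" or "wrist"; returns a dict with "color" (420x560x3 uint8, red, green, blue), "K" (3x3 intrinsics, pixels), "extrinsics" (4x4, takes a point from camera to world coordinates). Camera axes: x right, y down, z forward; pixel columns grow to the right and rows downward; lengths in m; the calibration is good to about 2 mm. A picture is of the moment at which its call begins. There is no depth.
- arm.close_job(): hands the job in; it is judged then, once.
The state is a dict: "time": time; "qpos": joint angles; "joint_velocities": joint speeds; "joint_efforts": joint torques, N m; "position": TCP position; "ee_rot": TCP orientation; "contact_force": force on the tool from outside, world axes, zero at the start; "wrist_torque": the same for the moment, N m; "opening": finger opening in m; "gripper_force": force on a finger pad.
Only numpy, scipy, OpenCV 4.12 (cv2) and the standard library are available. Lean on these libraries where they do the work, as an engineer would, in place of code of your own. Each camera call takes 0.05 s, during which the arm holds its last target. There are 200 camera calls.

## Working session

There is one attempt and no reset: what is moved stays moved. The work goes in short steps, Python scripts to look and compute and a shell command to move; the robot and the scene stay as the last step left them, time stands still between calls to the robot, and variables do not carry over. Pictures are saved under pics/ and viewed, at most 14 in all, crops included, and the job is handed in when it is done.

```bash
mkdir -p pics; ls; cat > h.py <<'E'
import numpy as np, cv2
from plant import arm, imaging
def snap(n,fn,crop=None,scale=1):
    d=imaging.read_camera(n); np.savez('pics/'+fn+'.npz',**{k:np.array(d[k]) for k in('color','K','extrinsics')})
    im=d['color'][:,:,::-1]
    if crop: u,v,w,h=crop; im=im[v:v+h,u:u+w]
    im=cv2.resize(im,None,fx=scale,fy=scale,interpolation=cv2.INTER_CUBIC)
    cv2.imwrite('pics/'+fn+'.png',im)
def crop(src,fn,u,v,w,h,scale):
    im=np.load('pics/'+src+'.npz')['color'][v:v+h,u:u+w,::-1]
    cv2.imwrite('pics/'+fn+'.png',cv2.resize(im,None,fx=scale,fy=scale,interpolation=cv2.INTER_CUBIC))
def p2w(src,u,v,z):
    d=np.load('pics/'+src+'.npz');K,E=d['K'],d['extrinsics']
    r=E[:3,:3]@np.linalg.solve(K,[u,v,1]);o=E[:3,3]
    return np.round(o+r*(z-o[2])/r[2],4)
def w2p(src,p):
    d=np.load('pics/'+src+'.npz');K,E=d['K'],d['extrinsics']
    c=K@(E[:3,:3].T@(np.array(p)-E[:3,3]));return np.round(c[:2]/c[2],1)
E
python3 - <<'E'
from h import *
snap('top','t0',None,1.42); snap('scene','s0',None,1.42)
for n in('t0','s0'):
    d=np.load('pics/'+n+'.npz');print(d['K'],d['extrinsics'])
print(arm.get_state())
E
```

```text
pics
[[456.68469958   0.         286.24893214]
 [  0.         456.68469958 210.65250324]
 [  0.           0.           1.        ]] [[-0.01426362 -0.98024175  0.19728828  0.38953847]
 [-0.99988058  0.01515649  0.00301643  0.1491055 ]
 [-0.00594703 -0.19722169 -0.98034088  1.08184244]
 [ 0.          0.          0.          1.        ]]
[[491.34938831   0.         277.83776123]
 [  0.         491.34938831 204.45233913]
 [  0.           0.           1.        ]] [[ 0.80389173 -0.24866812  0.5402983   0.0861563 ]
 [-0.59477144 -0.33267097  0.73183124 -0.52727142]
 [-0.00224154 -0.90966708 -0.41533214  0.46312405]
 [ 0.          0.          0.          1.        ]]
{'time': 0.1, 'qpos': array([ 1.24659020e+00,  3.53597316e-01,  1.63403283e+00, -2.51953288e-05,
        1.15519694e+00, -2.37974877e-03]), 'joint_velocities': array([-0.0003723 , -0.00242193, -0.00238559, -0.00036047, -0.00202891,
        0.00125459]), 'joint_efforts': array([ 7.33435245e-04, -5.94905126e+01, -3.34930623e+01,  6.98236492e-02,
        1.84483803e-02,  5.31871880e-07]), 'position': array([0.1975455 , 0.59250383, 0.21393878]), 'ee_rot': array([-8.89715786e-05,  1.60214607e-01,  9.87082012e-01, -6.10882990e-04]), 'contact_force': array([-0.05130398,  0.53968711, -0.01497315]), 'wrist_torque': array([ 0.00506099,  0.02453527, -0.01524448]), 'gripper_force': 0.0, 'opening': 0.0918239614746617}
```

View pics/t0.png

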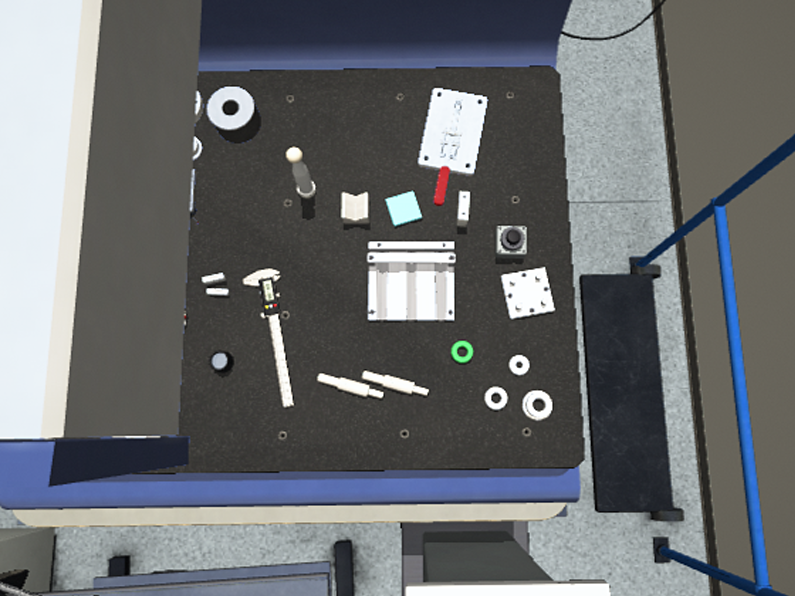

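View pics/s0.png

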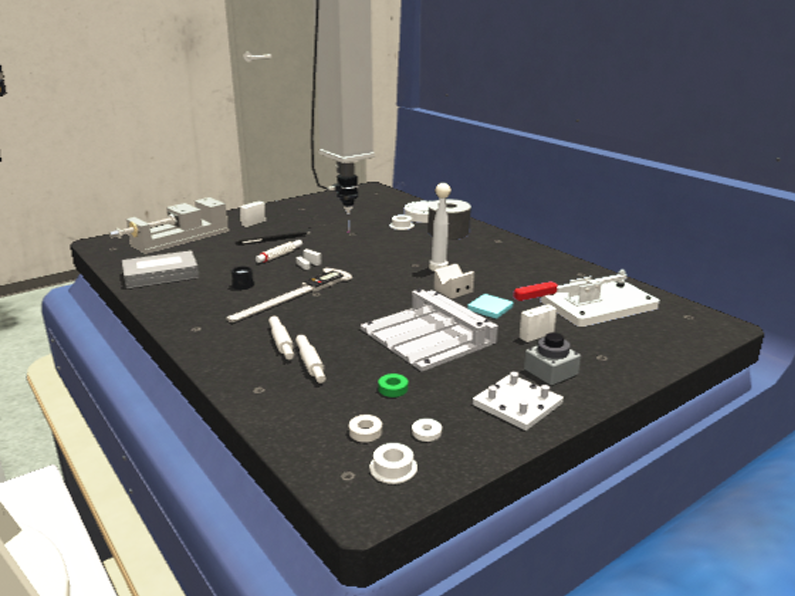

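The top view shows two shafts at about (350,385) and (395,383), three bushes at lower right and the nest at (527,293). The scene view shows a shaft-like item with red marks at (279,250). I'll enlarge both areas.

```bash
python3 - <<'E'
from h import *
crop('t0','c1',215,160,180,135,4.4)
a=np.load('pics/s0.npz')['color'][150:225,80:240,::-1]
cv2.imwrite('pics/c2.png',cv2.resize(a,None,fx=4.8,fy=4.8,interpolation=cv2.INTER_CUBIC))
E
```

```text
(no output)
```

View pics/c1.png

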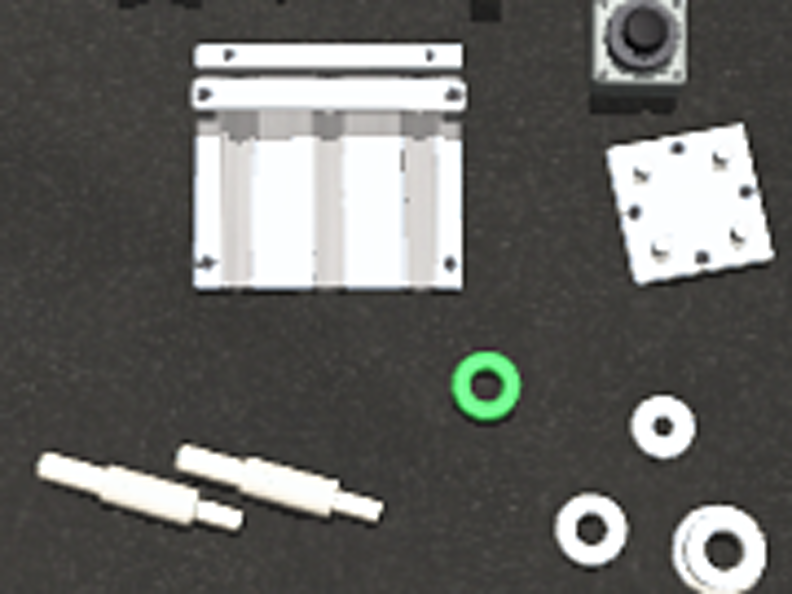

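View pics/c2.png

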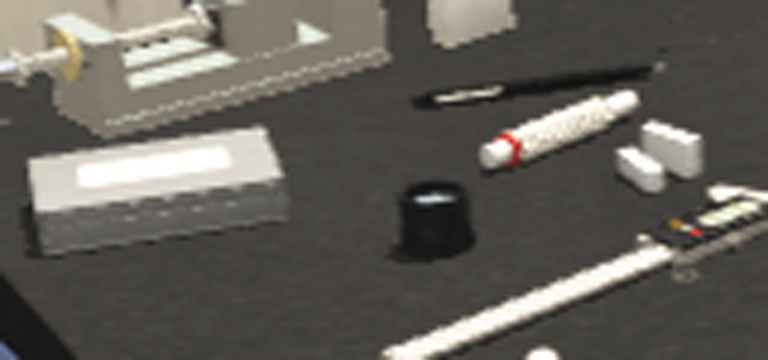

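Picture c2 shows the red-banded item is a knurled plug gauge, so it is a decoy and only two shafts are present. In c1 both slim ends point right: shaft A runs (45,466)→(238,520) and shaft B (183,457)→(378,511). The stack parts are the disc at (663,427), plain bush at (591,529) and flanged bush at (722,548).

```bash
cat >> h.py <<'E'
def yaw():
    w,x,y,z=arm.get_state()['ee_rot'];return np.degrees(np.arctan2(2*(x*y+w*z),1-2*(y*y+z*z)))
def go(x,y,z,yw=None):
    "prints turn (tool z, deg) to do first, then shift in tool axes after it, mm"
    s=arm.get_state();p=s['position'];c=yaw();yw=c if yw is None else yw
    t=-((yw-c+180)%360-180);a=np.radians(yw);d=(np.array([x,y,z])-p)*1000
    print('turn %.1f shift [%.1f %.1f %.1f]'%(t,d[0]*np.cos(a)+d[1]*np.sin(a),d[0]*np.sin(a)-d[1]*np.cos(a),-d[2]),'at',p.round(4),'yaw %.1f'%c)
E
python3 - <<'E'
from h import *
P=lambda x,y,z:p2w('t0',215+x/4.4,160+y/4.4,z)
for n,a,b in(('A',(45,466),(238,519)),('B',(183,457),(378,511))):
    p,q=P(*a,.01),P(*b,.01);print(n,p,q,np.linalg.norm(p-q),'mid',(p+q)/2,'dir',np.degrees(np.arctan2(*(q-p)[1::-1])))
print('disc',P(663,427,.008),'plain',P(591,529,.012),'flange foot/top',P(718,551,.004),P(724,548,.018))
print('green',P(486,386,.012))
n=[P(*a,.010) for a in((608,150),(743,125),(773,260),(636,285))];print('nest',n,np.mean(n,0))
n=[P(*a,.024) for a in((641,172),(721,155),(738,232),(660,246))];print('posts',n,np.mean(n,0))
for k in (1,2,3,0): e=n[(k+1)%4]-n[k];print(np.degrees(np.arctan2(e[1],e[0])))
print('btn',P(640,30,.052))
print('rack near corners',P(193,291,.007),P(463,291,.007),'wall top far',P(194,43,.028),P(463,43,.028), 'strap',[P(x,y,.0355) for x,y in((193,78),(193,110),(465,78),(465,110))])
print('gr',[P(x,270,.0108) for x in(221,252,312,345,404,437)])
go(.25,.2,.2)
E
```

```text
A [0.4756 0.297  0.01  ] [0.4462 0.1946 0.01  ] 0.10653694194972935 mid [0.4609 0.2458 0.01  ] dir -106.01926870618902
B [0.4793 0.2236 0.01  ] [0.4493 0.1205 0.01  ] 0.10737602153181129 mid [0.4643  0.17205 0.01   ] dir -106.22391994741533
disc [ 0.4917 -0.0325  0.008 ] plain [0.4382 0.0086 0.012 ] flange foot/top [ 0.4261 -0.0591  0.004 ] [ 0.4271 -0.0596  0.018 ]
green [0.5146 0.0615 0.012 ]
nest [array([ 0.6434, -0.0094,  0.01  ]), array([ 0.6564, -0.0841,  0.01  ]), array([ 0.5809, -0.096 ,  0.01  ]), array([ 0.5683, -0.0213,  0.01  ])] [ 0.61225 -0.0527   0.01   ]
posts [array([ 0.6277, -0.0246,  0.024 ]), array([ 0.6364, -0.0682,  0.024 ]), array([ 0.5939, -0.075 ,  0.024 ]), array([ 0.5869, -0.0329,  0.024 ])] [ 0.611225 -0.050175  0.024   ]
-170.90972307917767
99.44025141577636
11.49884863189415
-78.71534135738565
btn [ 0.6989 -0.0231  0.052 ]
rack near corners [0.5692 0.2183 0.007 ] [0.567 0.072 0.007] wall top far [0.7026 0.216  0.028 ] [0.7003 0.0695 0.028 ] strap [array([0.6808, 0.2162, 0.0355]), array([0.663 , 0.2162, 0.0355]), array([0.6784, 0.0696, 0.0355]), array([0.6607, 0.0701, 0.0355])]
gr [array([0.5798, 0.2028, 0.0108]), array([0.5796, 0.1861, 0.0108]), array([0.5791, 0.1536, 0.0108]), array([0.5788, 0.1357, 0.0108]), array([0.5783, 0.1038, 0.0108]), array([0.578 , 0.086 , 0.0108])]
turn -0.0 shift [-173.9 -355.8 13.9] at [0.1975 0.5925 0.2139] yaw 161.6
```

```bash
python3 -m crank '[[[-29,-59,-6],0],[[-29,-59,-6],0],[[-29,-59,-6],0],[[-29,-59,-6],0],[[-29,-59,-6],0],[[-29,-59,-6],0]]' -0.3 30
python3 -m crank '[[[0,0,0],10.7],[[0,0,0],10.7],[[0,0,0],10.7],[[0,0,0],10.7],[[0,0,0],10.7],[[0,0,0],10.7],[[0,0,0],10.7],[[0,0,0],10.7]]'
python3 - <<'E'
from h import *
go(.46,.17,.25,73.8); print(arm.get_state()['qpos'])
E
```

```text
time: 0.85
position: [0.2476, 0.221, 0.2487]
ee_rot: [0.0, 0.16, 0.987, -0.0]
contact_force: [0.6, -0.7, 0.6]
opening: 0.0596
gripper_force: 0.0
time: 1.85
position: [0.2478, 0.2227, 0.2485]
ee_rot: [0.0, 0.79, 0.613, -0.0]
contact_force: [0.2, -0.3, -0.0]
opening: 0.0596
gripper_force: 0.0
turn 1.8 shift [8.6 218.5 -1.5] at [0.2478 0.2227 0.2485] yaw 75.6
[ 7.27705143e-01 -1.76533760e-01  2.14507779e+00 -4.41349706e-06
  1.17346080e+00  9.78873052e-01]
```

```bash
python3 -m crank '[[[2,55,0],1.8],[[2,55,0],0],[[2,55,0],0],[[2,53,0],0],[[0,0,0],0]]'
python3 - <<'E'
from h import *
snap('wrist','w1',None,1.42)
E
```

```text
time: 2.48
position: [0.4628, 0.1718, 0.2481]
ee_rot: [0.0, 0.799, 0.602, -0.0]
contact_force: [-0.5, 0.2, -0.5]
opening: 0.0598
gripper_force: 0.0
```

View pics/w1.png

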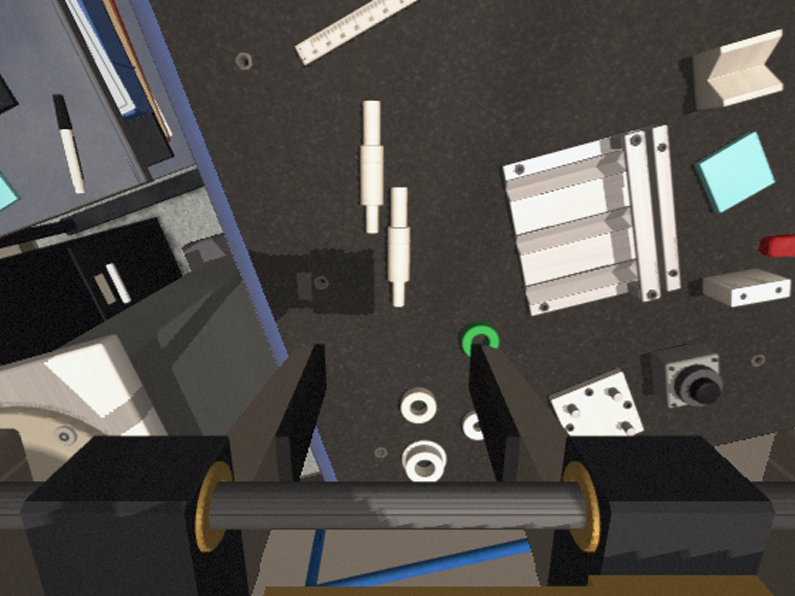

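The wrist picture shows shaft B at (400,188)→(399,306), shaft A at (372,101)→(372,233), and the rack front corners at (502,165) and (530,314).

```bash
python3 - <<'E'
from h import *
s=800/560*.994 if 0 else 1.42
P=lambda x,y,z:p2w('w1',x/s,y/s,z)
for n,a,b in(('A',(372,100),(372.5,234)),('B',(399.5,187),(398.5,307))):
    p,q=P(*a,.01),P(*b,.01);print(n,p,q,np.linalg.norm(p-q),'mid',(p+q)/2,'dir',np.degrees(np.arctan2(*(q-p)[1::-1])))
print('rack',P(502,165,.007),P(531,315,.007),'plain',P(418,405,.012),'fl',P(424,459,.018))
print(arm.get_state()['position'])
print('B via top at wrist px',w2p('w1',[.4643,.172,.01])*s)
go(.4629,.1672,.1,73.8)
E
```

```text
A [0.4783 0.2976 0.01  ] [0.4459 0.1898 0.01  ] 0.11256375970977513 mid [0.4621 0.2437 0.01  ] dir -106.72849667163902
B [0.4809 0.2231 0.01  ] [0.4493 0.1158 0.01  ] 0.11185638113223581 mid [0.4651  0.16945 0.01   ] dir -106.40977495589632
rack [0.5723 0.2162 0.007 ] [0.57   0.0714 0.007 ] plain [0.4394 0.0091 0.012 ] fl [ 0.4293 -0.0511  0.018 ]
[0.46075574 0.17212282 0.24790538]
B via top at wrist px [397.458 247.08 ]
turn 0.2 shift [-4.1 3.4 147.9] at [0.4608 0.1721 0.2479] yaw 74.0
```

```bash
python3 -m crank '[[[-5,4,55],0],[[0,0,55],0],[[0,0,55],0],[[0,0,45],0],[[0,0,25],0],[[0,0,10],0],[[0,0,0],0]]'
python3 -c "
from h import *
go(.4633,.166,.003,73.7)"
```

```text
time: 3.4
position: [0.462, 0.1671, 0.0039]
ee_rot: [-0.0, 0.798, 0.603, -0.0]
contact_force: [-0.5, 0.5, 0.1]
opening: 0.0598
gripper_force: 0.0
turn 0.5 shift [-0.7 1.5 0.9] at [0.462  0.1671 0.0039] yaw 74.2
```

```bash
python3 -m crank '[[[-1,1,-1],0.4],[[0,0,0],0],[[0,0,0],0],[[0,0,0],0],[[0,0,0],0],[[0,0,0],0]]' 0.9 40
python3 -m crank '[[[0,0,-15],0],[[0,0,-45],0],[[0,0,-40],0],[[0,0,0],0]]'
python3 -c "
from h import *
go(.582,.0944,.05,179.3)"
```

```text
time: 4.15
position: [0.4635, 0.1656, 0.0048]
ee_rot: [0.0, 0.8, 0.6, 0.0]
contact_force: [-0.2, -0.5, 3.8]
opening: 0.0189
gripper_force: 40.0
time: 4.65
position: [0.4654, 0.1663, 0.1079]
ee_rot: [0.001, 0.8, 0.6, 0.003]
contact_force: [-0.5, 0.1, -1.5]
opening: 0.0188
gripper_force: 40.0
turn -105.5 shift [-117.4 -70.5 57.9] at [0.4654 0.1663 0.1079] yaw 73.8
```

```bash
python3 -m crank '[[[0,0,0],-10.5],[[0,0,0],-10.5],[[0,0,0],-10.5],[[0,0,0],-10.5],[[0,0,0],-10.5],[[0,0,0],-10.5],[[0,0,0],-10.5],[[0,0,0],-10.5]]'
python3 -m crank '[[[0,0,0],-10.5],[[0,0,0],-10.5],[[-40,-24,0],0],[[-40,-24,0],0],[[-40,-20,0],0],[[0,0,0],0],[[0,0,0],0]]'
python3 - <<'E'
from h import *
snap('wrist','w2',None,1.42)
go(.6,.0944,.05,179.2)
E
```

```text
time: 5.65
position: [0.4625, 0.1653, 0.1036]
ee_rot: [-0.001, 0.19, 0.982, -0.0]
contact_force: [0.2, -0.7, -1.8]
opening: 0.0191
gripper_force: 40.0
time: 6.52
position: [0.5803, 0.095, 0.1035]
ee_rot: [-0.001, 0.011, 1.0, -0.0]
contact_force: [-0.8, 0.6, -1.1]
opening: 0.0191
gripper_force: 40.0
turn -0.4 shift [-19.8 -0.6 53.7] at [0.5802 0.0953 0.1037] yaw 178.8
```

View pics/w2.png

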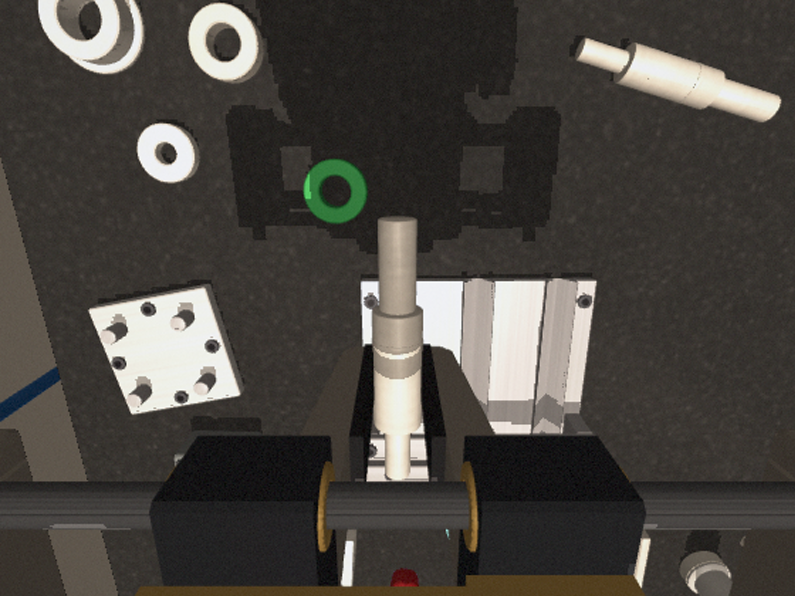

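```bash
python3 - <<'E'
from h import *
s=1.42
P=lambda x,y,z:p2w('w2',x/s,y/s,z)
print('corners',P(361,280,.007),P(597,281,.007))
print('land2',P(464,282,.0108),P(495,282,.0108),'land3',P(547,282,.0108),P(578,282,.0108))
print('shaft thick end',P(397,220,.109),'slim',P(398,477,.109),'step',P(397,312,.114))
t=[P(*a,.024) for a in((111,337),(178,324),(202,387),(136,399))];print('posts tops',t,np.mean(t,0))
t=[P(*a,.010) for a in((89,311),(209,285),(243,396),(133,415))];print('nest',t,np.mean(t,0))
print('disc',P(167,152,.008),'plain',P(222,41,.012),'A',P(582,50,.01),P(770,106,.01))
E
```

```text
corners [0.5704 0.072  0.007 ] [0.5743 0.2167 0.007 ]
land2 [0.572  0.1346 0.0108] [0.5724 0.1534 0.0108] land3 [0.5731 0.1848 0.0108] [0.5736 0.2035 0.0108]
shaft thick end [0.5199 0.0954 0.109 ] slim [0.632  0.0933 0.109 ] step [0.5537 0.0947 0.114 ]
posts tops [array([ 0.5976, -0.0775,  0.024 ]), array([ 0.5903, -0.036 ,  0.024 ]), array([ 0.6322, -0.0281,  0.024 ]), array([ 0.6396, -0.0706,  0.024 ])] [ 0.614925 -0.05305   0.024   ]
nest [array([ 0.5857, -0.0972,  0.01  ]), array([ 0.5706, -0.0203,  0.01  ]), array([ 0.647, -0.009,  0.01 ]), array([ 0.6596, -0.0843,  0.01  ])] [ 0.615725 -0.0527    0.01    ]
disc [ 0.493  -0.0335  0.008 ] plain [0.4391 0.0065 0.012 ] A [0.4472 0.194  0.01  ] [0.4769 0.2983 0.01  ]
```

```bash
python3 -m crank '[[[-20,0,0],0],[[0,0,40],0],[[0,0,30],0],[[0,0,12],0],[[0,0,5],0],[[0,0,2],0],[[0,0,0],0]]'
python3 -c "
from h import *
go(.6,.0945,.0112,178.8)"
```

```text
time: 7.45
position: [0.6024, 0.0948, 0.0165]
ee_rot: [0.001, 0.011, 1.0, 0.0]
contact_force: [0.0, -0.1, -1.9]
opening: 0.019
gripper_force: 40.0
turn -0.0 shift [2.4 -0.3 5.3] at [0.6024 0.0948 0.0165] yaw 178.8
```

```bash
python3 -m crank '[[[0,0,2],0],[[0,0,1.5],0],[[0,0,1],0],[[0,0,0.5],0],[[0,0,0],0]]'
```

```text
time: 8.07
position: [0.602, 0.0944, 0.0112]
ee_rot: [0.0, 0.011, 1.0, -0.0]
contact_force: [-1.4, -0.8, 4.3]
opening: 0.0188
gripper_force: 40.1
```

```bash
python3 -m crank '[[[0,0,0],0],[[0,0,0],0],[[0,0,-15],0],[[0,0,-45],0],[[40,0,0],0],[[38,0,0],0],[[0,0,0],0]]' 0.3
python3 -m crank '[[[0,0,40],0],[[0,0,12],0],[[0,0,4],0],[[0,0,0],0],[[0,0,0],0]]' 1
python3 - <<'E'
from h import *
snap('wrist','w3',None,1.42)
go(.55,.0945,.0145,178.8)
E
```

```text
time: 8.95
position: [0.5216, 0.0963, 0.0715]
ee_rot: [-0.001, 0.011, 1.0, -0.0]
contact_force: [0.7, -0.1, 0.1]
opening: 0.0322
gripper_force: 0.0
time: 9.57
position: [0.5247, 0.0964, 0.0155]
ee_rot: [0.001, 0.011, 1.0, 0.0]
contact_force: [-0.2, -0.2, -0.5]
opening: 0.0008
gripper_force: 0.0
turn -0.0 shift [-25.4 -1.4 0.9] at [0.5246 0.0964 0.0154] yaw 178.8
```

View pics/w3.png

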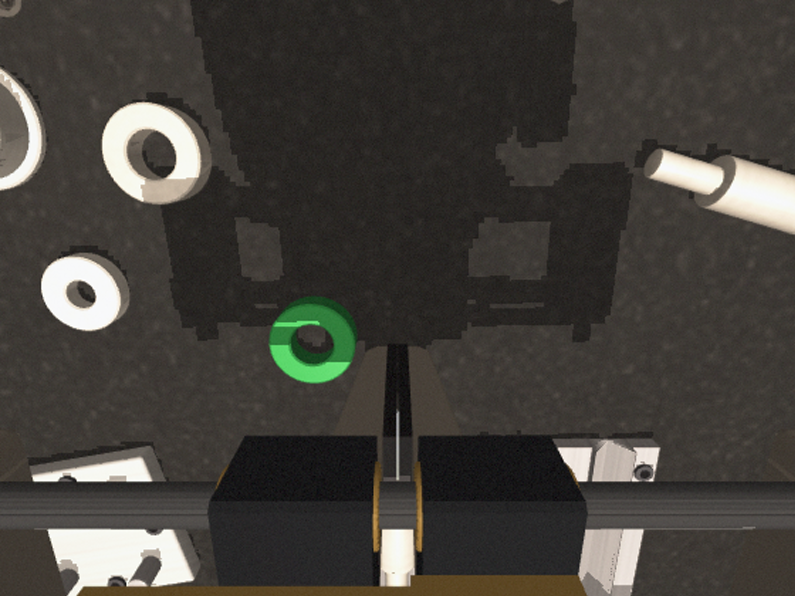

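```bash
python3 -m crank '[[[-5,-1.5,0],0],[[-7,0,0],0],[[-7,0,0],0],[[-7,0,0],0],[[-6,0,0],0],[[-4,0,0],0],[[0,0,0],0]]'
python3 -m crank '[[[-2,0,0],0],[[-2,0,0],0],[[0,0,0],0]]'
```

```text
time: 10.5
position: [0.5607, 0.0941, 0.0147]
ee_rot: [0.001, 0.011, 1.0, 0.0]
contact_force: [-0.8, -0.9, 0.4]
opening: -0.0002
gripper_force: 0.0
time: 10.88
position: [0.564, 0.094, 0.0147]
ee_rot: [0.0, 0.011, 1.0, 0.0]
contact_force: [-1.3, 0.2, 0.3]
opening: 0.0007
gripper_force: 0.5
```

```bash
python3 -m crank '[[[-1.5,0,0],0],[[-1.5,0,0],0],[[0,0,0],0]]'; python3 -m crank '[[[-1,0,0],0],[[-1,0,0],0],[[0,0,0],0]]';python3 -m crank '[[[-1,0,0],0],[[0,0,0],0]]'
```

```text
time: 11.25
position: [0.5672, 0.0939, 0.0147]
ee_rot: [0.0, 0.011, 1.0, 0.0]
contact_force: [-1.1, 1.0, -0.4]
opening: 0.0002
gripper_force: 0.5
time: 11.62
position: [0.5685, 0.0939, 0.0146]
ee_rot: [-0.0, 0.011, 1.0, -0.0]
contact_force: [-4.1, 0.2, 1.6]
opening: 0.0006
gripper_force: 1.8
time: 11.88
position: [0.5686, 0.0938, 0.0145]
ee_rot: [-0.001, 0.011, 1.0, -0.0]
contact_force: [-6.8, 1.1, 3.8]
opening: 0.0002
gripper_force: 3.2
```

```bash
python3 -m crank '[[[15,0,0],0],[[10,0,-50],0],[[0,0,-50],10.7],[[0,0,0],10.7],[[0,0,0],10.7],[[0,0,0],10.7],[[0,0,0],10.7],[[0,0,0],10.7]]' -0.3
python3 -m crank '[[[0,0,0],10.7],[[0,0,0],10.7],[[0,0,0],10.7],[[0,0,0],8.8],[[0,0,0],0]]'
python3 -c "
from h import *
go(.4607,.2425,.1,73.7)"
```

```text
time: 12.88
position: [0.5449, 0.0943, 0.1148]
ee_rot: [0.001, 0.543, 0.84, 0.0]
contact_force: [0.8, 0.2, 0.2]
opening: 0.0598
gripper_force: 0.0
time: 13.5
position: [0.5449, 0.0943, 0.1148]
ee_rot: [0.0, 0.8, 0.6, 0.0]
contact_force: [-0.5, 0.0, -0.0]
opening: 0.06
gripper_force: 0.0
turn 0.0 shift [118.6 -122.4 14.8] at [0.5449 0.0943 0.1148] yaw 73.7
```

```bash
python3 -m crank '[[[40,-41,0],0],[[40,-41,0],0],[[38,-40,15],0],[[0,0,0],0]]'
python3 - <<'E'
from h import *
snap('wrist','w4'); snap('top','t1',(215,160,180,135),4.4)
go(.4607,.2425,.005,73.7)
E
```

```text
time: 14.0
position: [0.4587, 0.2441, 0.0989]
ee_rot: [-0.0, 0.798, 0.603, -0.0]
contact_force: [0.3, -0.0, 0.7]
opening: 0.0596
gripper_force: 0.0
turn 0.2 shift [0.3 -0.3 94.8] at [0.4609 0.2422 0.0998] yaw 73.9
```

View pics/t1.png

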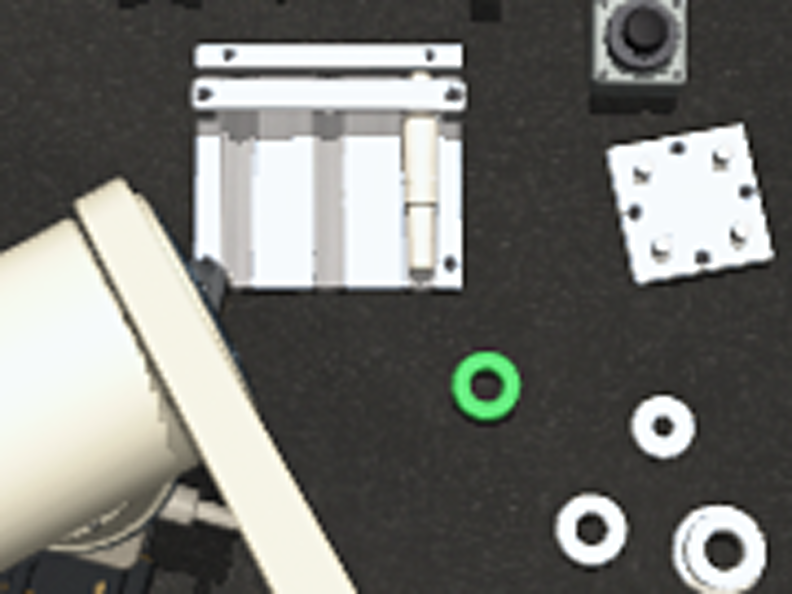

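The top view shows shaft B home in groove 1 at (421,190), past the strap and up to the wall, and the other parts have not moved. Next I'll grasp shaft A.

```bash
python3 -m crank '[[[0,0,50],0],[[0,0,32],0],[[0,0,13],0],[[0,0,0],0],[[0,0,0],0]]'
python3 -m crank '[[[0,0,0],0],[[0,0,0],0],[[0,0,0],0],[[0,0,0],0],[[0,0,0],0],[[0,0,0],0]]' 0.9 40
python3 -m crank '[[[0,0,-15],0],[[0,0,-45],0],[[0,0,-40],0],[[0,0,0],0]]'
python3 -m crank '[[[0,0,0],-10.5],[[0,0,0],-10.5],[[0,0,0],-10.5],[[0,0,0],-10.5],[[0,0,0],-10.5],[[0,0,0],-10.5],[[0,0,0],-10.5],[[0,0,0],-10.5]]'
python3 -m crank '[[[0,0,0],-10.5],[[0,0,0],-10.5],[[0,0,0],0]]'
python3 -c "
from h import *
go(.58,.1955,.1,178.8)"
```

```text
time: 14.72
position: [0.4621, 0.242, 0.0058]
ee_rot: [0.0, 0.8, 0.599, 0.001]
contact_force: [-0.1, -0.2, 0.1]
opening: 0.06
gripper_force: 0.0
time: 15.48
position: [0.461, 0.242, 0.0047]
ee_rot: [-0.0, 0.8, 0.599, 0.0]
contact_force: [-0.5, 0.2, 2.0]
opening: 0.0191
gripper_force: 40.0
time: 15.98
position: [0.4631, 0.2429, 0.1082]
ee_rot: [0.001, 0.8, 0.599, 0.003]
contact_force: [-0.5, 0.8, -1.2]
opening: 0.0202
gripper_force: 4.0
time: 16.98
position: [0.4602, 0.2415, 0.1037]
ee_rot: [-0.001, 0.191, 0.982, -0.001]
contact_force: [-0.3, -0.0, -0.8]
opening: 0.0188
gripper_force: 40.0
time: 17.35
position: [0.4603, 0.2415, 0.1038]
ee_rot: [-0.001, 0.012, 1.0, -0.0]
contact_force: [-0.5, 0.4, -2.4]
opening: 0.0188
gripper_force: 40.0
turn -0.2 shift [-120.6 -43.5 3.8] at [0.4603 0.2415 0.1038] yaw 178.6
```

```bash
python3 -m crank '[[[-40,-14.5,0],0],[[-40,-14.5,0],0],[[-40,-14.5,0],0],[[0,0,0],0],[[0,0,0],0]]'
python3 - <<'E'
from h import *
snap('wrist','w5',None,1.42)
go(.6,.1945,.1,178.8)
E
```

```text
time: 17.98
position: [0.5788, 0.1954, 0.1039]
ee_rot: [-0.001, 0.013, 1.0, -0.0]
contact_force: [-0.3, -0.4, -1.7]
opening: 0.019
gripper_force: 40.0
turn -0.2 shift [-21.5 -0.7 4.0] at [0.5785 0.1956 0.104 ] yaw 178.6
```

View pics/w5.png

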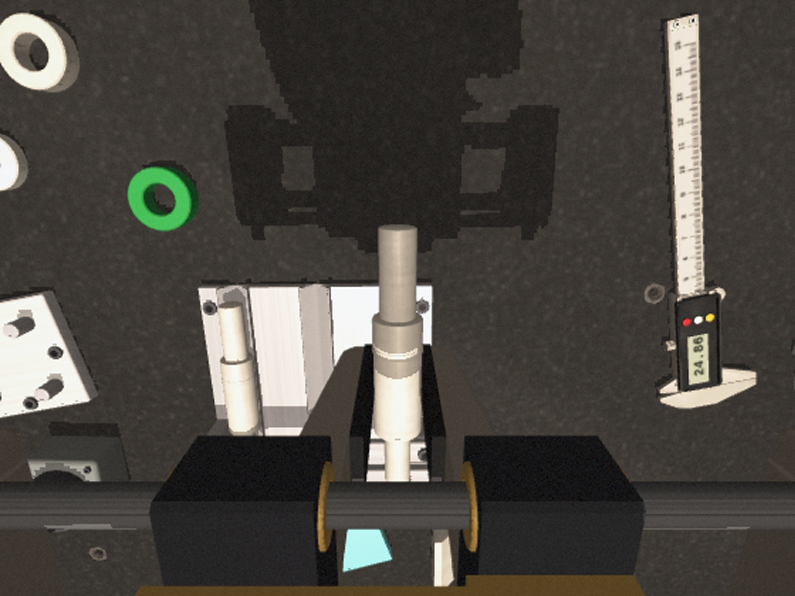

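Shaft A is still held straight after the grip slackened: its thick end is at (397,228) and the slim end at (398,480), much as B looked. I'll lay it in groove 3.

```bash
python3 -m crank '[[[-20,-0.7,0],-0.2],[[0,0,40],0],[[0,0,30],0],[[0,0,15],0],[[0,0,3],0],[[0,0,0],0],[[0,0,0],0]]'
python3 -m crank '[[[0,0,2],0],[[0,0,1.5],0],[[0,0,1],0],[[0,0,0],0],[[0,0,0],0]]'
```

```text
time: 18.9
position: [0.6007, 0.1947, 0.0179]
ee_rot: [0.001, 0.01, 1.0, 0.0]
contact_force: [0.5, 0.1, -1.8]
opening: 0.0188
gripper_force: 40.0
time: 19.52
position: [0.6, 0.1944, 0.0122]
ee_rot: [-0.0, 0.01, 1.0, 0.0]
contact_force: [-0.6, 0.1, -1.5]
opening: 0.0191
gripper_force: 40.0
```

```bash
python3 -m crank '[[[0,0,0.7],0],[[0,0,0.7],0],[[0,0,0],0],[[0,0,0],0]]'
```

```text
time: 20.02
position: [0.6001, 0.1943, 0.011]
ee_rot: [0.0, 0.01, 1.0, -0.0]
contact_force: [-0.3, -2.2, 3.1]
opening: 0.0187
gripper_force: 40.0
```

```bash
python3 -m crank '[[[0,0,0],0],[[0,0,0],0],[[0,0,-15],0],[[0,0,-45],0],[[40,0,0],0],[[38,0,0],0],[[0,0,0],0]]' 0.3
python3 -m crank '[[[0,0,40],0],[[0,0,12],0],[[0,0,4.5],0],[[0,0,0],0],[[0,0,0],0]]' 1
python3 -m crank '[[[-5,-1,0],0],[[-7,0,0],0],[[-7,0,0],0],[[-7,0,0],0],[[-7,0,0],0],[[-5,0,0],0],[[-2,0,0],0],[[0,0,0],0]]'
python3 -m crank '[[[-2,0,0],0],[[-2,0,0],0],[[0,0,0],0]]'
```

```text
time: 20.9
position: [0.5197, 0.1959, 0.0716]
ee_rot: [-0.001, 0.009, 1.0, -0.0]
contact_force: [0.1, -0.3, 0.5]
opening: 0.0322
gripper_force: 0.0
time: 21.52
position: [0.5226, 0.1962, 0.015]
ee_rot: [0.001, 0.01, 1.0, 0.0]
contact_force: [-0.4, 0.8, -1.0]
opening: 0.0003
gripper_force: 0.0
time: 22.52
position: [0.5624, 0.1943, 0.0143]
ee_rot: [0.0, 0.01, 1.0, 0.0]
contact_force: [0.3, -0.4, -0.2]
opening: 0.0005
gripper_force: 0.0
time: 22.9
position: [0.5662, 0.1942, 0.0143]
ee_rot: [0.0, 0.01, 1.0, 0.0]
contact_force: [0.5, -0.2, 0.7]
opening: 0.0007
gripper_force: 0.3
```

```bash
python3 -m crank '[[[-1.5,0,0],0],[[-1.5,0,0],0],[[0,0,0],0]]'; python3 -m crank '[[[-1,0,0],0],[[-1,0,0],0],[[0,0,0],0]]';python3 -m crank '[[[-1,0,0],0],[[0,0,0],0]]'
```

```text
time: 23.28
position: [0.5692, 0.1941, 0.0143]
ee_rot: [0.0, 0.01, 1.0, 0.0]
contact_force: [-0.1, 0.4, 1.0]
opening: 0.0005
gripper_force: 0.4
time: 23.65
position: [0.5703, 0.194, 0.0142]
ee_rot: [-0.001, 0.01, 1.0, -0.0]
contact_force: [-4.9, 0.2, 2.7]
opening: 0.0006
gripper_force: 2.2
time: 23.9
position: [0.5704, 0.1939, 0.014]
ee_rot: [-0.001, 0.01, 1.0, -0.0]
contact_force: [-7.3, 1.6, 4.2]
opening: 0.0007
gripper_force: 3.8
```

```bash
python3 -m crank '[[[15,0,0],0],[[15,0,-55],0],[[0,0,-60],0],[[0,0,-60],0],[[0,-60,0],0],[[0,-60,0],0],[[0,-60,0],0],[[0,-60,0],0]]' -0.1
python3 -m crank '[[[0,0,0],-10.6],[[0,0,0],0],[[0,0,0],0]]'
python3 - <<'E'
from h import *
snap('wrist','w6',None,1.42)
go(.43,-.058,.1,189.6)
E
```

```text
time: 24.9
position: [0.537, -0.0472, 0.1896]
ee_rot: [0.001, 0.01, 1.0, -0.0]
contact_force: [0.9, -0.5, -1.2]
opening: 0.0504
gripper_force: 0.0
time: 25.28
position: [0.5372, -0.0448, 0.1893]
ee_rot: [0.0, -0.081, 0.997, -0.0]
contact_force: [0.5, -0.9, -0.6]
opening: 0.0504
gripper_force: 0.0
turn -0.3 shift [107.9 4.7 89.3] at [ 0.5372 -0.0447  0.1893] yaw -170.7
```

View pics/w6.png

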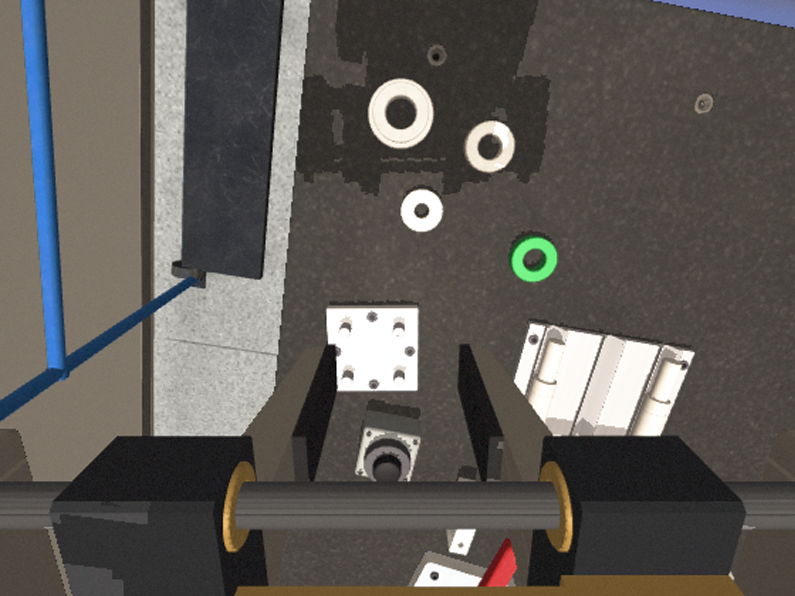

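Everything needed is visible in w6. The nest is at about (373,350), nearly square to the image, the flanged bush at (401,113), the plain bush at (490,147) and the disc at (422,210). Both shafts are in their grooves.

```bash
python3 - <<'E'
from h import *
s=1.42
P=lambda x,y,z:p2w('w6',x/s,y/s,z)
h=[P(*a,.010) for a in((372.5,316.5),(410,351.5),(374,384.5),(336,351.5))];print('nest holes',h,np.mean(h,0))
e=h[0]-h[2];print('ax',np.degrees(np.arctan2(e[1],e[0]))); e=h[1]-h[3];print('ax',np.degrees(np.arctan2(e[1],e[0])))
p=[P(*a,.024) for a in((346,325),(399,325),(399,374),(347,374))];print('posts',np.mean(p,0))
c=[P(*a,.010) for a in((326.5,306),(418,304.5),(418,390))];print('corners',c,(c[0]+c[2])/2)
e=c[1]-c[0];print(np.degrees(np.arctan2(e[1],e[0]))); e=c[1]-c[2];print(np.degrees(np.arctan2(e[1],e[0])))
print('flange',P(401,114.5,.004),P(402,112,.018),'plain',P(490,146,.012),'disc',P(421.5,210,.008))
print('button',P(386,461,.052))
E
```

```text
nest holes [array([ 0.5852, -0.0588,  0.01  ]), array([ 0.6113, -0.023 ,  0.01  ]), array([ 0.647 , -0.0485,  0.01  ]), array([ 0.6214, -0.0847,  0.01  ])] [ 0.616225 -0.05375   0.01    ]
ax -170.53767779197437
ax 99.29659730215513
posts [ 0.608475 -0.054425  0.024   ]
corners [array([ 0.5822, -0.0972,  0.01  ]), array([ 0.5689, -0.0236,  0.01  ]), array([ 0.6461, -0.01  ,  0.01  ])] [ 0.61415 -0.0536   0.01   ]
100.24317918623791
-170.008956579831
flange [ 0.428  -0.0609  0.004 ] [ 0.4272 -0.0604  0.018 ] plain [0.4393 0.0068 0.012 ] disc [ 0.4934 -0.0341  0.008 ]
button [ 0.6906 -0.0301  0.052 ]
```

```bash
python3 -m crank '[[[55,3,30],-0.3],[[55,3,30],0],[[0,0,0],0],[[0,0,0],0]]'
python3 - <<'E'
from h import *
go(.428,-.0605,.0065,189.7)
E
```

```text
time: 25.82
position: [0.4293, -0.0574, 0.1301]
ee_rot: [0.001, -0.085, 0.996, -0.0]
contact_force: [0.7, -0.3, 0.4]
opening: 0.0505
gripper_force: 0.0
turn 0.0 shift [1.8 -2.8 123.6] at [ 0.4293 -0.0574  0.1301] yaw -170.3
```

```bash
python3 -m crank '[[[2,-3,50],0],[[0,0,50],0],[[0,0,16],0],[[0,0,7],0],[[0,0,0],0],[[0,0,0],0]]'
python3 -m crank '[[[0,0,0],0],[[0,0,0],0],[[0,0,0],0],[[0,0,0],0]]' 0.6 8
python3 -m crank '[[[0,0,0],0],[[0,0,0],0],[[0,0,-20],0],[[0,0,0],10.6],[[0,0,0],10.6],[[0,0,0],10.6],[[0,0,0],10.6],[[0,0,0],10.6]]' -0.2
python3 -m crank '[[[0,0,0],10.6],[[0,0,0],10.6],[[0,0,0],10.6],[[0,0,0],5.2],[[0,0,10],0],[[0,0,10],0],[[0,0,0],0]]'
python3 -m crank '[[[0,0,0],0],[[0,0,0],0],[[0,0,0],0],[[0,0,0],0],[[0,0,0],0]]' 0.6 45
python3 -c "
from h import *
go(.615,-.0535,.1,99.7)"
```

```text
time: 26.58
position: [0.4279, -0.0611, 0.0074]
ee_rot: [0.001, -0.085, 0.996, -0.0]
contact_force: [0.6, 0.4, -0.2]
opening: 0.0509
gripper_force: 0.0
time: 27.08
position: [0.4274, -0.0612, 0.0072]
ee_rot: [0.001, -0.085, 0.996, -0.0]
contact_force: [-1.4, 0.7, 6.8]
opening: 0.0397
gripper_force: 8.0
time: 28.08
position: [0.4265, -0.0611, 0.0264]
ee_rot: [-0.0, 0.371, 0.929, -0.0]
contact_force: [0.2, 0.4, 0.3]
opening: 0.055
gripper_force: 0.0
time: 28.95
position: [0.4257, -0.0609, 0.0054]
ee_rot: [-0.001, 0.644, 0.765, -0.001]
contact_force: [-1.4, -0.3, 0.0]
opening: 0.0553
gripper_force: 0.0
time: 29.58
position: [0.4267, -0.0611, 0.0066]
ee_rot: [0.0, 0.644, 0.765, 0.0]
contact_force: [0.2, -0.2, -0.5]
opening: 0.0385
gripper_force: 45.0
turn 0.1 shift [-24.3 186.9 -93.4] at [ 0.4267 -0.0611  0.0066] yaw 99.8
```

```bash
python3 -m crank '[[[0,0,-20],0],[[0,0,-40],0],[[0,0,-20],0],[[-8,60,0],0],[[-8,60,0],0],[[-8,60,0],0],[[0,7,0],0],[[0,0,0],0]]'
python3 -m crank '[[[0,0,0],0],[[0,0,0],0]]'
python3 - <<'E'
from h import *
snap('wrist','w7',None,1.42)
go(.615,-.0535,.07,99.7)
E
```

```text
time: 30.58
position: [0.6142, -0.0529, 0.0858]
ee_rot: [-0.001, 0.644, 0.765, -0.0]
contact_force: [-0.1, 0.5, -0.0]
opening: 0.039
gripper_force: 45.0
time: 30.82
position: [0.6139, -0.0531, 0.0866]
ee_rot: [-0.0, 0.644, 0.765, -0.0]
contact_force: [0.2, -1.0, -0.1]
opening: 0.0387
gripper_force: 45.0
turn 0.0 shift [-0.5 0.8 16.7] at [ 0.6141 -0.0531  0.0867] yaw 99.7
```

View pics/w7.png

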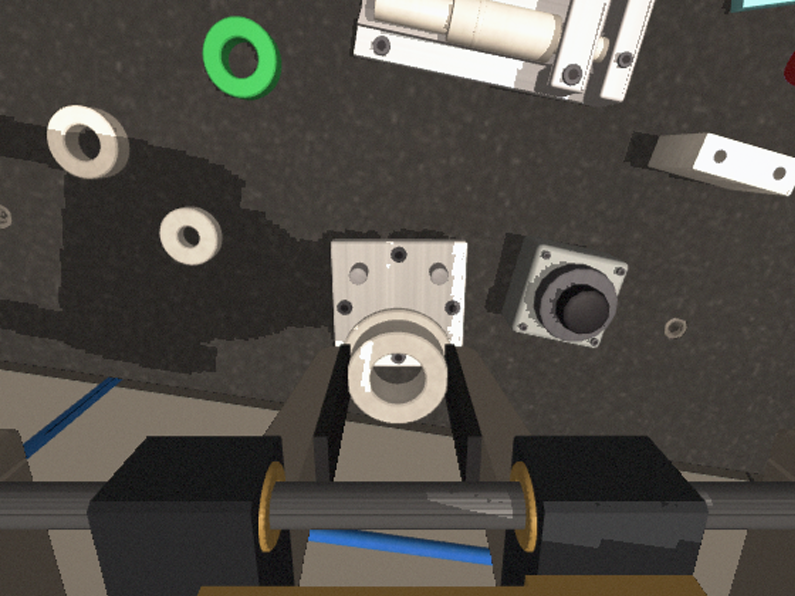

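```bash
python3 - <<'E'
from h import *
s=1.42
P=lambda x,y,z:p2w('w7',x/s,y/s,z)
h=[P(*a,.010) for a in((398.5,254.5),(453,307.5),(398.5,357.5),(344.5,307.5))];print(h,np.mean(h,0))
h=np.array(h);print((h[0]+h[2])/2,(h[1]+h[3])/2)
c=[P(*a,.010) for a in((332,241),(467,241))];print('edge mid',np.mean(c,0))
p=arm.get_state()['position'];print('bush top',P(398.5,376,p[2]+.0114),p)
print('tcp->px of bush top if at tcp',w2p('w7',[p[0],p[1],p[2]+.0114])*s)
print('disc',P(190,236,.008),'plain',P(86,141,.012))
print('button',P(583,311,.052))
E
```

```text
[array([ 0.6102, -0.0242,  0.01  ]), array([ 0.6466, -0.0497,  0.01  ]), array([ 0.6208, -0.0863,  0.01  ]), array([ 0.5847, -0.0603,  0.01  ])] [ 0.615575 -0.055125  0.01    ]
[ 0.6155  -0.05525  0.01   ] [ 0.61565 -0.055    0.01   ]
edge mid [ 0.6094 -0.0166  0.01  ]
bush top [ 0.6148 -0.0529  0.0981] [ 0.61411698 -0.05313212  0.08665952]
tcp->px of bush top if at tcp [396.606 376.3  ]
disc [ 0.4943 -0.0338  0.008 ] plain [0.4416 0.0078 0.012 ]
button [ 0.7007 -0.0275  0.052 ]
```

```bash
python3 -m crank '[[[-1.5,0.8,25],0],[[0,0,20],0],[[0,0,5],0],[[0,0,0],0],[[0,0,0],0]]'
python3 - <<'E'
from h import *
go(.6151,-.0544,.036,99.7)
snap('wrist','w8',(190,120,180,170),4.4)
E
```

```text
time: 31.5
position: [0.6165, -0.0544, 0.0371]
ee_rot: [0.0, 0.644, 0.765, 0.0]
contact_force: [0.7, 0.1, -0.7]
opening: 0.0389
gripper_force: 45.0
turn 0.1 shift [0.2 -1.4 1.1] at [ 0.6165 -0.0544  0.0371] yaw 99.8
```

View pics/w8.png

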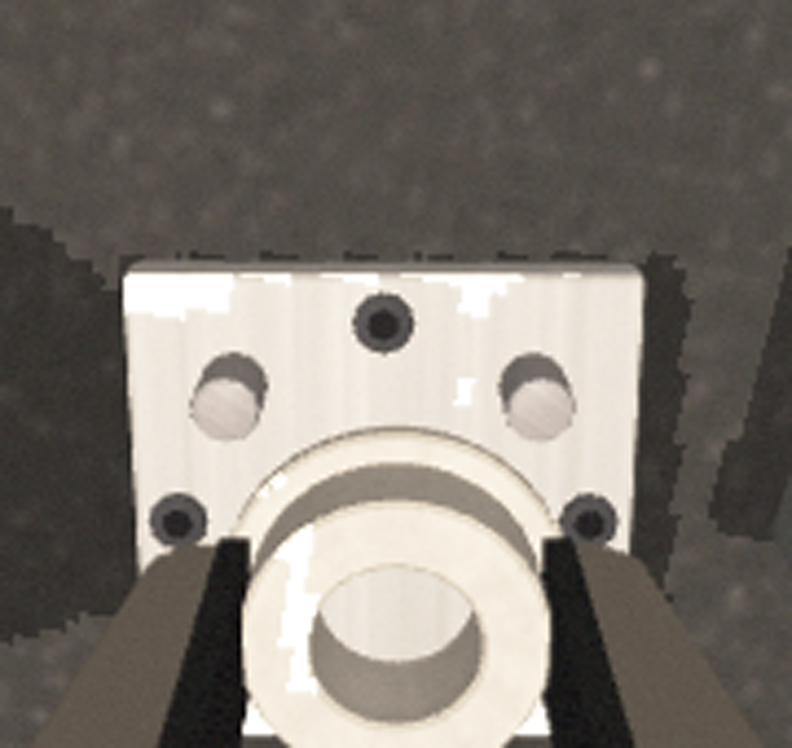

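In w8 the bush hangs over the nest with its top at (396,612). The post tops are at (227,404) and (541,407), and the screw holes at (384,322), (179,520) and (590,520).

```bash
python3 - <<'E'
from h import *
P=lambda x,y,z:p2w('w8',190+x/4.4,120+y/4.4,z)
h=np.array([P(*a,.010) for a in((384,323),(590,520),(179,521))]);print((h[1]+h[2])/2)
e=h[1]-h[2];print(np.degrees(np.arctan2(e[1],e[0])))
t=np.array([P(*a,.024) for a in((227,408),(540,409))]);m=t.mean(0);a=np.radians(9.7)
print('post mid',m,'centre',m[:2]+.0218*np.array([np.sin(a),-np.cos(a)]),np.linalg.norm(t[0]-t[1]))
p=arm.get_state()['position'];print(p,'bush top',P(396.5,613,p[2]+.0114), 'flange front?',P(396,428,p[2]-.0066+.004))
print('flange front expect',p[:2]+.024*np.array([-np.sin(a),np.cos(a)]))
E
```

```text
[ 0.6156  -0.05495  0.01   ]
9.822762723983644
post mid [ 0.61175 -0.03255  0.024  ] centre [ 0.61542307 -0.05403834] 0.04328625647939536
[ 0.61660909 -0.05437078  0.03722099] bush top [ 0.6166 -0.0508  0.0486] flange front? [ 0.6133 -0.0314  0.0346]
flange front expect [ 0.61256535 -0.0307139 ]
```

```bash
python3 -m crank '[[[0.6,-1.5,0],0],[[0,0,4],0],[[0,0,3],0],[[0,0,2],0],[[0,0,0],0]]'; python3 -m crank '[[[0,0,2],0],[[0,0,2],0],[[0,0,0],0]]'
```

```text
time: 32.17
position: [0.6143, -0.054, 0.0272]
ee_rot: [-0.0, 0.644, 0.765, -0.0]
contact_force: [0.1, 0.4, -0.1]
opening: 0.0387
gripper_force: 45.0
time: 32.55
position: [0.6143, -0.054, 0.0233]
ee_rot: [-0.0, 0.644, 0.765, -0.0]
contact_force: [-0.4, -0.8, -1.0]
opening: 0.0386
gripper_force: 45.0
```

```bash
python3 -m crank '[[[0,0,2],0],[[0,0,2],0],[[0,0,0],0]]'
```

```text
time: 32.92
position: [0.6143, -0.054, 0.0193]
ee_rot: [-0.0, 0.644, 0.765, -0.0]
contact_force: [-0.7, -0.7, -0.8]
opening: 0.0388
gripper_force: 45.0
```

```bash
python3 -m crank '[[[0,0,1.5],0],[[0,0,1.2],0],[[0,0,0],0]]'; python3 -m crank '[[[0,0,0.5],0],[[0,0,0],0]]'
```

```text
time: 33.3
position: [0.6144, -0.054, 0.0167]
ee_rot: [-0.0, 0.644, 0.765, -0.0]
contact_force: [0.3, 0.8, -1.5]
opening: 0.0391
gripper_force: 45.0
time: 33.55
position: [0.6145, -0.054, 0.0166]
ee_rot: [0.0, 0.644, 0.765, 0.0]
contact_force: [-1.5, 0.0, 4.2]
opening: 0.0388
gripper_force: 45.0
```

```bash
python3 -m crank '[[[0,0,0],0],[[0,0,0],0],[[0,0,0],0],[[0,0,-15],0],[[0,0,-50],0],[[30,-54,-20],0],[[30,-54,0],0],[[30,-54,0],0]]' -0.2
python3 -m crank '[[[0,0,0],0],[[0,0,0],0]]'
python3 - <<'E'
from h import *
snap('wrist','w9',None,1.42)
go(.4395,.0073,.003,99.7)
E
```

```text
time: 34.55
position: [0.4405, 0.0069, 0.1017]
ee_rot: [0.001, 0.645, 0.765, 0.001]
contact_force: [-0.5, 0.8, 0.1]
opening: 0.0553
gripper_force: 0.0
time: 34.8
position: [0.4433, 0.0065, 0.1017]
ee_rot: [0.001, 0.644, 0.765, 0.001]
contact_force: [-0.1, -0.1, 0.1]
opening: 0.0551
gripper_force: 0.0
turn 0.1 shift [1.7 -4.1 98.5] at [0.4438 0.0063 0.1015] yaw 99.8
```

View pics/w9.png

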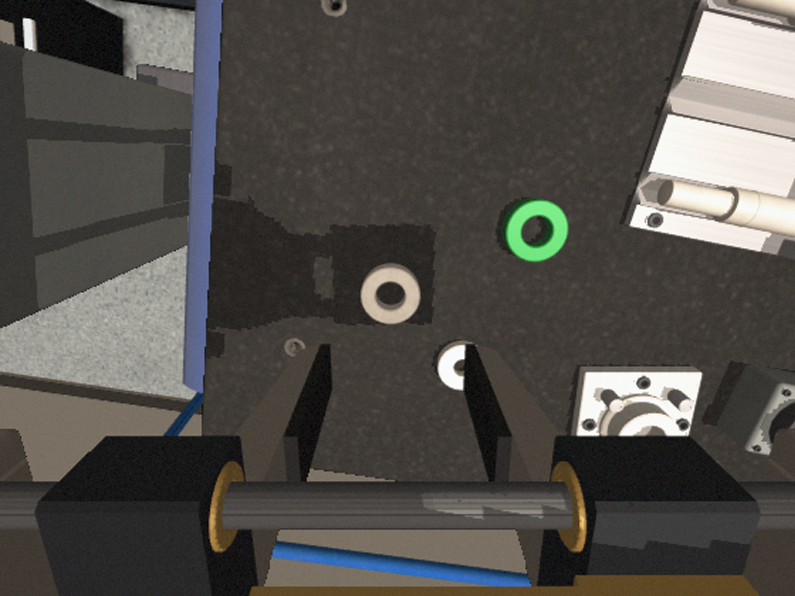

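The flanged bush stands in the nest at (640,420). The plain bush is at (390,293) and the disc at (460,366).

```bash
python3 - <<'E'
from h import *
s=1.42
P=lambda x,y,z:p2w('w9',x/s,y/s,z)
p=P(390.5,293,.012);print(p,P(459,365,.008))
go(p[0],p[1],.0035,99.7)
E
```

```text
[0.4398 0.0083 0.012 ] [ 0.4915 -0.0335  0.008 ]
turn 0.1 shift [2.6 -3.6 98.0] at [0.4438 0.0063 0.1015] yaw 99.8
```

```bash
python3 -m crank '[[[2.5,-3.6,45],0],[[0,0,35],0],[[0,0,13],0],[[0,0,4],0],[[0,0,0],0],[[0,0,0],0]]'
python3 -m crank '[[[0,0,0],0],[[0,0,0],0],[[0,0,0],0],[[0,0,0],0]]' 0.7 8
python3 -m crank '[[[0,0,0],0],[[0,0,0],0],[[0,0,-20],0],[[0,0,0],-10.6],[[0,0,0],-10.6],[[0,0,0],-10.6],[[0,0,0],-10.6],[[0,0,0],-10.6]]' -0.2
python3 -m crank '[[[0,0,0],-10.6],[[0,0,0],-10.6],[[0,0,0],-10.6],[[0,0,0],-5.2],[[0,0,10],0],[[0,0,10],0],[[0,0,0],0]]'
python3 -m crank '[[[0,0,0],0],[[0,0,0],0],[[0,0,0],0],[[0,0,0],0],[[0,0,0],0]]' 0.7 40
python3 -c "
from h import *
go(.6147,-.054,.1,189.7)"
```

```text
time: 35.6
position: [0.4387, 0.0083, 0.0044]
ee_rot: [0.001, 0.644, 0.765, 0.001]
contact_force: [0.5, -0.0, 0.4]
opening: 0.0552
gripper_force: 0.0
time: 36.1
position: [0.4381, 0.0083, 0.0039]
ee_rot: [0.0, 0.644, 0.765, 0.0]
contact_force: [-1.5, 0.5, 5.4]
opening: 0.0357
gripper_force: 8.0
time: 37.1
position: [0.4376, 0.0083, 0.0234]
ee_rot: [-0.0, 0.233, 0.973, -0.0]
contact_force: [-0.9, -1.0, -0.3]
opening: 0.055
gripper_force: 0.0
time: 37.98
position: [0.4368, 0.0083, 0.0024]
ee_rot: [-0.001, -0.084, 0.996, 0.0]
contact_force: [-0.6, 0.4, -0.9]
opening: 0.0552
gripper_force: 0.0
time: 38.6
position: [0.4379, 0.0083, 0.0037]
ee_rot: [0.0, -0.085, 0.996, -0.0]
contact_force: [-0.3, 0.5, 1.5]
opening: 0.0344
gripper_force: 40.0
turn 0.1 shift [-163.8 -91.2 -96.3] at [0.4379 0.0083 0.0037] yaw -170.2
```

```bash
python3 -m crank '[[[0,0,-20],0],[[0,0,-50],0],[[-41,-23,0],0],[[-41,-23,0],0],[[-41,-23,0],0],[[-41,-22,0],0],[[0,0,0],0],[[0,0,0],0]]'
python3 -m crank '[[[0,0,15],0],[[0,0,10],0],[[0,0,0],0],[[0,0,0],0]]'
python3 -c "
from h import *
go(.6147,-.054,.0317,189.7)"
```

```text
time: 39.6
position: [0.6136, -0.0534, 0.0729]
ee_rot: [-0.001, -0.085, 0.996, 0.0]
contact_force: [-1.2, -0.3, -1.1]
opening: 0.0344
gripper_force: 40.0
time: 40.1
position: [0.6147, -0.0535, 0.0485]
ee_rot: [-0.0, -0.085, 0.996, 0.0]
contact_force: [0.4, 0.2, -1.1]
opening: 0.0346
gripper_force: 40.0
turn 0.1 shift [0.1 -0.5 16.8] at [ 0.6147 -0.0535  0.0485] yaw -170.2
```

```bash
python3 -m crank '[[[0,-0.5,8],0],[[0,0,5],0],[[0,0,2],0],[[0,0,1],0],[[0,0,0],0],[[0,0,0],0]]';python3 -m crank '[[[0,0,0.7],0],[[0,0,0.4],0],[[0,0,0],0]]'
```

```text
time: 40.85
position: [0.615, -0.054, 0.0327]
ee_rot: [0.0, -0.085, 0.996, -0.0]
contact_force: [-0.3, -0.2, -0.3]
opening: 0.0344
gripper_force: 40.0
time: 41.22
position: [0.615, -0.0541, 0.0317]
ee_rot: [0.0, -0.085, 0.996, -0.0]
contact_force: [-1.4, -0.1, 2.7]
opening: 0.0347
gripper_force: 40.0
```

```bash
python3 -m crank '[[[0,0,0],0],[[0,0,0],0],[[0,0,0],0],[[0,0,-15],0],[[0,0,-40],0],[[40,0,0],0],[[40,0,0],0],[[36,0,0],0]]' -0.2
python3 -m crank '[[[0,0,0],0],[[0,0,0],0]]'
python3 - <<'E'
from h import *
snap('wrist','w10',None,1.42)
go(.493,-.0338,.003,189.7)
E
```

```text
time: 42.22
position: [0.4996, -0.0739, 0.0875]
ee_rot: [0.001, -0.085, 0.996, -0.0]
contact_force: [0.2, -0.9, 0.2]
opening: 0.0548
gripper_force: 0.0
time: 42.48
position: [0.5021, -0.0739, 0.0875]
ee_rot: [0.001, -0.085, 0.996, -0.0]
contact_force: [0.4, -0.4, 0.1]
opening: 0.0547
gripper_force: 0.0
turn 0.1 shift [2.4 41.0 84.2] at [ 0.5022 -0.0738  0.0872] yaw -170.2
```

View pics/w10.png

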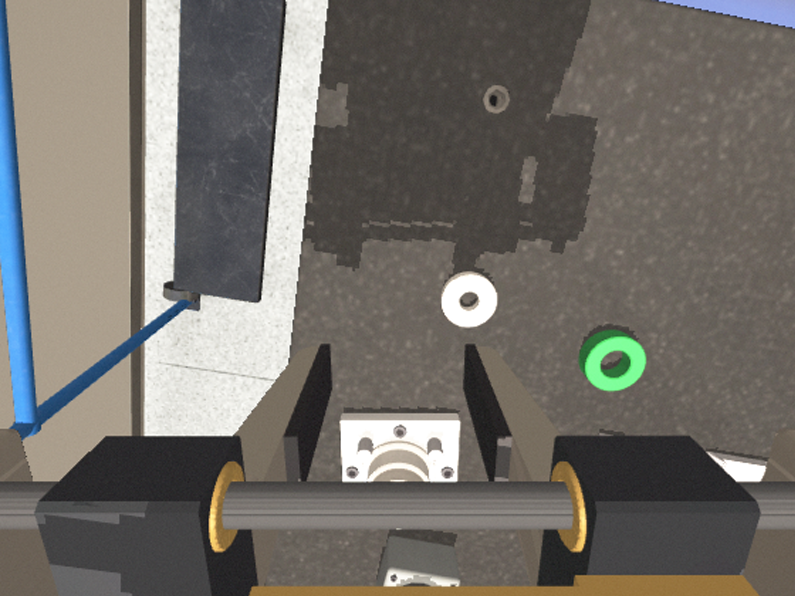

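The disc lies at (469,298) where expected, and the stack stands in the nest at (400,460).

```bash
python3 - <<'E'
from h import *
s=1.42
p=p2w('w10',469/s,298.5/s,.008);print(p);go(p[0],p[1],.003,189.7)
E
```

```text
[ 0.4925 -0.0343  0.008 ]
turn 0.1 shift [3.0 40.6 84.2] at [ 0.5022 -0.0738  0.0872] yaw -170.2
```

```bash
python3 -m crank '[[[3,40.5,30],0],[[0,0,35],0],[[0,0,14],0],[[0,0,4],0],[[0,0,0],0],[[0,0,0],0]]'
python3 -m crank '[[[0,0,0],0],[[0,0,0],0],[[0,0,0],0],[[0,0,0],0]]' 0.8 8
python3 -m crank '[[[0,0,0],0],[[0,0,0],0],[[0,0,-20],0],[[0,0,0],10.6],[[0,0,0],10.6],[[0,0,0],10.6],[[0,0,0],10.6],[[0,0,0],10.6]]' -0.1
python3 -m crank '[[[0,0,0],10.6],[[0,0,0],10.6],[[0,0,0],10.6],[[0,0,0],5.2],[[0,0,10],0],[[0,0,10],0],[[0,0,0],0]]'
python3 -m crank '[[[0,0,0],0],[[0,0,0],0],[[0,0,0],0],[[0,0,0],0],[[0,0,0],0]]' 0.8 40
python3 -c "
from h import *
go(.6149,-.054,.1,99.7)"
```

```text
time: 43.28
position: [0.4916, -0.0346, 0.0043]
ee_rot: [0.001, -0.085, 0.996, -0.0]
contact_force: [-0.2, 0.3, 0.6]
opening: 0.0551
gripper_force: 0.0
time: 43.78
position: [0.4909, -0.0344, 0.0037]
ee_rot: [0.0, -0.085, 0.996, -0.0]
contact_force: [-1.0, -0.4, 4.0]
opening: 0.0312
gripper_force: 8.0
time: 44.78
position: [0.4906, -0.0343, 0.0233]
ee_rot: [-0.0, 0.371, 0.929, -0.0]
contact_force: [0.4, 0.5, -0.1]
opening: 0.0504
gripper_force: 0.0
time: 45.65
position: [0.4898, -0.0343, 0.0023]
ee_rot: [-0.001, 0.644, 0.765, -0.001]
contact_force: [0.0, -0.4, -0.1]
opening: 0.0508
gripper_force: 0.0
time: 46.28
position: [0.4909, -0.0343, 0.0036]
ee_rot: [0.0, 0.644, 0.765, 0.0]
contact_force: [-0.4, 0.3, 1.9]
opening: 0.0299
gripper_force: 40.0
turn 0.1 shift [-40.3 118.9 -96.4] at [ 0.4909 -0.0343  0.0036] yaw 99.8
```

```bash
python3 -m crank '[[[0,0,-20],0],[[0,0,-60],0],[[-13,40,0],0],[[-14,40,0],0],[[-13,39,0],0],[[0,0,0],0],[[0,0,0],0]]'
python3 -m crank '[[[0,0,15],0],[[0,0,10],0],[[0,0,0],0],[[0,0,0],0],[[0,0,0],0]]'
python3 -c "
from h import *
go(.6149,-.054,.0436,99.7)"
```

```text
time: 47.15
position: [0.6134, -0.0534, 0.0828]
ee_rot: [-0.001, 0.644, 0.765, -0.001]
contact_force: [-0.6, -0.1, 0.8]
opening: 0.0297
gripper_force: 40.0
time: 47.78
position: [0.6151, -0.0536, 0.0588]
ee_rot: [0.0, 0.644, 0.765, 0.0]
contact_force: [-0.4, 0.0, -0.4]
opening: 0.0301
gripper_force: 40.0
turn 0.1 shift [-0.4 -0.2 15.2] at [ 0.6151 -0.0536  0.0588] yaw 99.8
```

```bash
python3 -m crank '[[[-0.4,0,7],0],[[0,0,4],0],[[0,0,2],0],[[0,0,1],0],[[0,0,0],0],[[0,0,0],0]]';python3 -m crank '[[[0,0,0.7],0],[[0,0,0.6],0],[[0,0,0],0]]'
```

```text
time: 48.52
position: [0.615, -0.054, 0.0446]
ee_rot: [0.0, 0.644, 0.765, 0.0]
contact_force: [0.3, -0.8, -0.1]
opening: 0.0298
gripper_force: 40.0
time: 48.9
position: [0.615, -0.054, 0.0435]
ee_rot: [0.0, 0.644, 0.765, 0.0]
contact_force: [-1.5, 0.5, 5.5]
opening: 0.03
gripper_force: 40.0
```

```bash
python3 -m crank '[[[0,0,0],0],[[0,0,0],0],[[0,0,0],0],[[0,0,-15],0],[[0,0,-40],0],[[-40,0,-20],0],[[0,0,0],0],[[0,0,0],0]]' -0.2
python3 - <<'E'
from h import *
snap('wrist','w11'); snap('top','t2')
g=cv2.cvtColor(np.load('pics/w11.npz')['color'],cv2.COLOR_RGB2GRAY)
s=[w2p('w11',[.615,-.054,z]) for z in(.048,.04,.028,.01)];print('expected px disc top, plain top..',s)
r=[np.linalg.norm(w2p('w11',[.615+.016,-.054,.048])-s[0]),np.linalg.norm(w2p('w11',[.615+.018,-.054,.04])-s[1])];print(r)
c=cv2.HoughCircles(cv2.GaussianBlur(g,(3,3),0),cv2.HOUGH_GRADIENT,1,3,param1=80,param2=18,minRadius=6,maxRadius=60)
for x,y,q in (c[0] if c is not None else []):
    if np.hypot(x-s[0][0],y-s[0][1])<25: print(x,y,q,p2w('w11',x,y,.048))
a=np.load('pics/t1.npz')['color'].astype(int);b=np.load('pics/t2.npz')['color'].astype(int)
m=(np.abs(a-b).max(2)>50)[170:290,215:395].astype(np.uint8)
n,l,st,ce=cv2.connectedComponentsWithStats(m)
for i in range(1,n):
    if st[i,4]>8: print(st[i],ce[i]+[215,170])
E
```

```text
time: 49.9
position: [0.6213, -0.0931, 0.1182]
ee_rot: [-0.0, 0.645, 0.764, 0.0]
contact_force: [-1.4, 0.3, -0.4]
opening: 0.0552
gripper_force: 0.0
expected px disc top, plain top.. [array([279.5, 167.6]), array([279.5, 165.7]), array([279.5, 163.1]), array([279.5, 159.7])]
[np.float64(20.878697277368648), np.float64(22.81863273730484)]
280.5 164.5 22.4 [ 0.6153 -0.0516  0.048 ]
260.5 183.5 42.7 [ 0.6026 -0.0688  0.048 ]
280.5 168.5 20.2 [ 0.6159 -0.0546  0.048 ]
284.5 166.5 27.1 [ 0.6186 -0.0526  0.048 ]
270.5 171.5 33.8 [ 0.6087 -0.0582  0.048 ]
276.5 165.5 23.8 [ 0.6125 -0.0528  0.048 ]
289.5 170.5 32.7 [ 0.6229 -0.055   0.048 ]
285.5 170.5 29.3 [ 0.6199 -0.0555  0.048 ]
275.5 171.5 29.3 [ 0.6125 -0.0575  0.048 ]
290.5 158.5 32.7 [ 0.622  -0.0458  0.048 ]
291.5 165.5 31.4 [ 0.6237 -0.0509  0.048 ]
287.5 164.5 27.9 [ 0.6206 -0.0507  0.048 ]
284.5 162.5 27.2 [ 0.6181 -0.0495  0.048 ]
291.5 161.5 32.3 [ 0.6232 -0.0479  0.048 ]
276.5 175.5 27.1 [ 0.6137 -0.0605  0.048 ]
280.5 171.5 22.3 [ 0.6162 -0.0569  0.048 ]
265.5 173.5 28.0 [ 0.6052 -0.0604  0.048 ]
279.5 159.5 17.4 [ 0.6139 -0.
[... 908 characters left out ...]
.048]
271.5 188.5 13.6 [ 0.6116 -0.0713  0.048 ]
284.5 174.5 12.2 [ 0.6197 -0.0587  0.048 ]
274.5 149.5 11.0 [ 0.609  -0.0412  0.048 ]
273.5 184.5 12.2 [ 0.6126 -0.0679  0.048 ]
268.5 168.5 11.6 [ 0.6068 -0.0561  0.048 ]
289.5 174.5 9.6 [ 0.6235 -0.058   0.048 ]
279.5 185.5 13.4 [ 0.6173 -0.0679  0.048 ]
[50 15  8 20 89] [267.98876404 193.46067416]
[149  23  27  29 346] [378.41040462 209.32947977]
[158  29   5   7  27] [375.03703704 201.81481481]
[   0   30   78   90 4047] [244.1603657  249.19224117]
[50 36  5 14 43] [267.90697674 212.34883721]
[143  80  15  14 155] [365.34193548 256.47096774]
[126 102  17  17 172] [348.87790698 279.81976744]
[153 105  21  15 224] [377.625      282.26785714]
```

```bash
python3 - <<'E'
from h import *
d=np.load('pics/w11.npz')['color'];u,v=w2p('w11',[.701,-.0265,.052]);print(u,v)
g=cv2.cvtColor(d,cv2.COLOR_RGB2GRAY)
c=cv2.HoughCircles(cv2.GaussianBlur(g,(3,3),0),cv2.HOUGH_GRADIENT,1,20,param1=60,param2=15,minRadius=10,maxRadius=24)
for x,y,q in c[0]:
    if np.hypot(x-u,y-v)<25: print(x,y,q,p2w('w11',x,y,.052))
go(.701,-.0265,.075,99.7)
E
```

```text
400.4 151.6
392.5 149.5 23.4 [ 0.6948 -0.026   0.052 ]
turn 0.1 shift [51.7 90.1 42.5] at [ 0.6209 -0.0926  0.1175] yaw 99.8
```

```bash
python3 -m crank '[[[17,30,0],0],[[17,30,0],0],[[17,29,0],0],[[0,0,0],0],[[0,0,40],0],[[0,0,0],0],[[0,0,0],0]]' 1
python3 -c "
from h import *
go(.7005,-.0265,.054,99.7);print(p2w('w11',392.5,149.5,.036))"
```

```text
time: 50.88
position: [0.7004, -0.0283, 0.0787]
ee_rot: [-0.0, 0.644, 0.765, -0.0]
contact_force: [0.8, -0.4, -0.5]
opening: 0.0002
gripper_force: 0.0
turn 0.1 shift [1.7 0.4 24.7] at [ 0.7004 -0.0283  0.0787] yaw 99.8
[ 0.7007 -0.0271  0.036 ]
```

Two views agree that the button is at (0.7006, -0.027).

```bash
python3 -m crank '[[[1.3,0.4,15],0],[[0,0,8],0],[[0,0,0],0]]'; python3 -m crank '[[[0,0,3],0],[[0,0,2],0],[[0,0,2],0],[[0,0,1.5],0],[[0,0,0],0],[[0,0,0],0]]'
```

```text
time: 51.25
position: [0.7003, -0.0267, 0.0543]
ee_rot: [-0.001, 0.644, 0.765, -0.0]
contact_force: [0.2, -0.3, 1.1]
opening: 0.0002
gripper_force: 0.0
time: 52.0
position: [0.7012, -0.0267, 0.0469]
ee_rot: [0.0, 0.644, 0.765, 0.0]
contact_force: [1.3, 0.8, 3.7]
opening: 0.0
gripper_force: 1.8
```

```bash
python3 -m crank '[[[0,0,1],0],[[0,0,1],0],[[0,0,0],0],[[0,0,0],0]]'; python3 -m crank '[[[0,0,-5],0],[[0,0,-20],0],[[0,0,-50],0],[[0,0,-40],0],[[0,0,0],0],[[0,0,0],0]]'
```

```text
time: 52.5
position: [0.7013, -0.0267, 0.0462]
ee_rot: [0.0, 0.644, 0.765, 0.0]
contact_force: [-3.3, -1.7, 15.5]
opening: 0.0003
gripper_force: 7.5
time: 53.25
position: [0.7002, -0.0266, 0.1594]
ee_rot: [-0.0, 0.644, 0.765, -0.0]
contact_force: [0.2, -0.1, -0.1]
opening: 0.0005
gripper_force: 0.0
```

```bash
python3 -m crank '[[[-50,-50,-20],0],[[-30,-60,0],0],[[-20,-60,0],0],[[0,-60,0],0],[[0,0,0],0],[[0,0,0],0]]'
python3 - <<'E'
from h import *
snap('top','t3')
a=np.load('pics/t2.npz')['color'].astype(int);b=np.load('pics/t3.npz')['color'].astype(int);t=np.load('pics/t0.npz')['color'].astype(int)
m=(np.abs(a-b).max(2)>50)
for n,(u,v,w,h) in dict(rack=(258,168,64,60),nest=(350,186,42,42)).items():
    print(n,m[v:v+h,u:u+w].sum())
# near ends of the two shafts along their groove columns
for y in(.0942,.1942):
    u,_=w2p('t3',[.58,y,.016]);u=int(round(u));print(u,b[215:230,u].mean(1).astype(int))
E
```

```text
time: 54.0
position: [0.5018, -0.1525, 0.1762]
ee_rot: [-0.0, 0.645, 0.765, -0.0]
contact_force: [1.2, 0.9, 0.6]
opening: 0.0003
gripper_force: 0.0
rack 0
nest 234
311 [251 251 251 252 254 226 116 122 126 208 131  59  52  53  55]
269 [249 249 250 251 254 205 109 129 132 215 110  52  52  53  59]
```

```bash
python3 - <<'E'
from h import *
b=np.load('pics/t3.npz')['color'];g=cv2.cvtColor(b,cv2.COLOR_RGB2GRAY)[186:228,350:392]
print(g[::2,::2])
print(w2p('t3',[.615,-.054,.048])-[350,186],w2p('t3',[.615,-.054,.01])-[350,186])
E
```

```text
[[ 60  58  52  55  54  56  64  57  51  58  60  56  52  57  54  55  50  60
   55  52  52]
 [ 55  62  55  61  61  61  57  55  57  56  54  57  50  49  41  90 183  49
   54  53  54]
 [ 59  64  60  61  54  58  57  54  52  48 145 249 255 255 255 254 255 123
   58  59  54]
 [ 50  63  44  41  92 186 255 255 255 150 231 253 252 252 252 251 253 254
   51  54  59]
 [ 57  89 255 255 254 253 252 252 252  86 180 253 252 250 252 249 252 254
   44  51  55]
 [ 61  46 255 252 252 250 250 252 252 253 247 251 252 254 162 192 253 255
   37  54  51]
 [ 55  52 248 252 251 226 254 252 251 250 252 252 254 253 253 247 252 254
   49  50  48]
 [ 56  53 182 253 254 139 191 253 250 227 252 253 124 209 253 252 252 255
  215  56  57]
 [ 54  56 170 254 253 254 250 252 193 218 252 241 179  75 255 252 251 119
  207  52  51]
 [ 56  58  65 255 253 253 250 205 181 167 254 252 215 240 254 252 247  83
  237  45  58]
 [ 59  64  51 255 214 234 212 188 179 166 255 253 252 252 253 243 252 253
  255  27  59]
 [ 59  61  54 173  68 150 251 250 209  93 157 189 255 252 226 223 234 252
  254 145  54]
 [ 63  56  54 172 253 255 250 236 136 191 102 107 121 122 210 225 240 250
  252 255  48]
 [ 62  55  57 124 255 252 252 247 248 137 115 179 159 152 217 247 244 249
  252 254  42]
 [ 61  54  57  46 255 252 252 245 251 151 215 219 217 196 225 254  85 203
  252 255  46]
 [ 57  54  58  48 252 252 251 225 252 254 201 202 144 255 253 253 189 254
  252 254  98]
 [ 60  58  56  54 184 253 253 158 194 254 253 254  67 199 253 253 254 255
  255 255 145]
 [ 57  55  61  57 170 254 252 253 253 253 254 255 208 255 224 144 133  59
   22  25  56]
 [ 62  57  54  56  78 255 255 255 255 183 132 119  40  21  23  53  53  55
   58  56  56]
 [ 59  58  60  59  48 142  62  21  28  23  53  55  55  57  55  61  57  62
   57  57  60]
 [ 58  69  58  59  58  56  57  55  61  56  60  59  58  60  59  56  55  60
   61  62  58]]
[25.2 15.9] [22.3 19.4]
```

```bash
python3 -c "
from plant import arm
print(arm.close_job())"
```

```text
the job is handed in; nothing more can be done
None
```

I handed the job in at about 54 s: both shafts that were there are home against the stop in grooves 1 and 3, the flanged bush, plain bush and thin disc are stacked in the nest, and I pressed the start button to its bottom and released it; hand-in returned no verdict.

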